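# Set a pocket watch on the inspection stand and hold the magnifier over it

### The job

Gently set the round pocket watch, dial up, centred on top of the small inspection stand and let go of it, without dropping it or disturbing the bangle, the bar and the ring box that lie beside it. Then draw the hand magnifier out of its leaning holder, turn it until the lens lies level, and hold it still with the lens centred over the watch, about 8 cm above it, touching nothing else. Finish like that, still holding the magnifier in the gripper.

Things in the scene. Friction and masses are not known exactly. Their poses are not given: they have to be found in the camera images.
- watch_center (a point): Centre of the loose pocket watch: a brass disc 46 mm across, 14 mm thick, white dial, 90 g, flat and dial up on a blue covered board whose top is 6 mm above the table (the centre is 13 mm above the table). z points up out of the dial; x to the crown and bow (a small ring), which stick out to 46 mm from the centre; grip the disc along its y.
- stand_top (a point): Centre of the top of the fixed inspection stand: a flat disc 34 mm in diameter, 55 mm above the table, on a thin post (18 mm) with a round foot 76 mm in diameter. z points up. A watch lying on it has its centre 7 mm above this point.
- holder: Fixed pale wooden magnifier holder; origin at the table under its base plate (base 125 x 66 x 10 mm, from -57 to +68 mm along its x). Its square sleeve is 55 mm deep and slopes: the way out of the sleeve points half forward along the holder's +x and half up (45 deg). x is horizontal, z up. It turns about z between starts.
- holder_mouth (a point): Centre of the sleeve's open mouth, 14 mm ahead of (+x) and 61 mm above the holder's origin; axes as the holder's. The sleeve is 30 x 24 mm outside and leaves the handle about 1 mm of play on every side, so the magnifier may sag about 2 deg.
- mag_grip (a point): Place to grip the loose hand magnifier: on the handle's axis, 37 mm outside the sleeve. Flat black handle 20 mm wide (y), 14 mm thick (z), 128 mm long; thin neck; round steel-rimmed glass lens 68 mm outside, 10 mm thick; 110 g in all. x points along the handle to the lens, z is square to the lens faces. In the holder x slopes up at 45 deg along the holder's x and y is level. Grip across y.
- mag_lens (a point): Centre of the lens, 84 mm from mag_grip along the magnifier's x; axes as mag_grip. Both faces of the lens are alike.
- mag_butt (a point): Butt end of the handle, 92 mm from mag_grip against the magnifier's x; in the holder it sits on the bottom of the sleeve, 55 mm inside the mouth.
- bangle_center (a point): Bystander: centre of a brass bangle, a ring 68 mm outside, 54 mm inside, 10 mm high, loose on the board.
- ingot_center (a point): Bystander: centre of a brass-coloured bar 50 x 28 x 9 mm, loose on the board.
- ringbox_center (a point): Bystander: centre of a closed wooden ring box 50 x 50 x 39 mm, loose on the board.
Mind the look-alikes: they are no part of the job. Leave any purple look-alike of the part that bears watch_center alone.

How it is judged:
On the way, in this order (a step that is already met when the one before it is completed fails the run):
1. the watch rests dial up and centred on the stand, let go (horizontal distance between watch_center and stand_top below 0.011 m and z of watch_center in the frame of stand_top between 0.003 and 0.011 m and angle between watch_center's own z axis and vertical below 0.15 rad and contact force between watch and the fingers below 0.05 N and linear speed of watch below 0.02 m/s), for 0.2 s.
2. the magnifier is held and drawn fully out of the holder (z of mag_butt in the frame of holder above 0.068 m and contact force between magnifier and the fingers above 1 N), for 0.2 s.
At the end, for the whole second after the job is handed in: Watch dial up (0.15 rad), within 11 mm of the stand's centre, on its top, untouched by the fingers. Magnifier held still, clear of watch, stand and holder; lens level within 0.21 rad, within 22 mm sideways of the watch's centre, 55 to 135 mm above the stand's top (4 to 12 cm above the watch) (all of step 1 and contact force between magnifier and the fingers above 1 N and horizontal distance between mag_lens and watch_center below 0.022 m and z of mag_lens in the frame of stand_top between 0.055 and 0.135 m and angle between the z axis of mag_lens and the z axis of stand_top, either way round below 0.21 rad and linear speed of magnifier below 0.03 m/s and contact force between magnifier and watch below 0.05 N and contact force between magnifier and stand below 0.05 N and contact force between magnifier and holder below 0.05 N); the arm keeps its last pose, push and grip.
It fails at once if the bangle, the bar or the ring box was moved more than 25 mm (distance of any of bangle_center, ingot_center, ringbox_center from where it was at the start of the episode above 0.025 m).
It fails at once if the watch was dropped (fell freely more than about 12 mm) (contact force between watch and the fingers below 0.01 N and linear speed of watch above 0.5 m/s).
It also fails if it takes over 64 s, if anything falls off the work surface, if the arm or the gripper's body presses on something with over 40 N, if the wrist force passes 120 N, or if a joint passes its speed limit or range.

### The arm

A 6-joint arm with a two-finger parallel gripper is mounted at the origin on the work surface. World frame = base frame: x ahead of the robot, y to its left, z up, the work surface at z = 0. Lengths are in m, angles in rad, forces in N, time in s.
With the tool pointing down it reaches from about 0.3 to 0.875 m from the base axis. Payload 6.4 kg.
Tool frame: the origin (TCP) lies midway between the tips of the shut fingers; the grasp point (between the pads) lies 19 mm behind it; z points along the fingers, y is the line along which they close (so a half turn about z gives the same grasp; the last joint's range is limited). The gripper opens to 85 mm and grips with 20 to 120 N. Pads are 22 mm wide; open, the fingers measure 114 mm over their backs; the gripper's body (76 mm by 85 mm) begins 54 mm behind the grasp point. The pads swing forward as they close: fully open they stand 13 mm farther back than shut.
Start: joints at [1.018, 0.181, 1.607, -0, 1.354, -0.206], TCP at [0.195, 0.541, 0.231] pointing down, gripper open.
Joint ranges: [-2.99, 2.99], [-0.89, 2.07], [0.3, 2.58], [-1.14, 4.28], [0, 2.63], [-3.12, 3.12]. Speed limits (rad/s): [2.57, 2.57, 3.01, 3.14, 3.14, 3.14].

### API

Orientations are given as a unit quaternion [w, x, y, z].
In Python, from bench import ctrl gives the robot as it stands. The module is installed in compiled form; this text tells all that it offers.
- The arm moves only by the tool move_arm, never from a script. Its argument "plan" is one flat list of numbers, 6 for each row, row after row: the shift along the world's x, y, z in units of 50 mm (1.0 is 50 mm), then the turn, a rotation vector about the world's x, y, z in rad. A call has 1 to 10 rows; each row is the pose to reach, as a shift and turn from the pose commanded when the call began; what a row does not reach only later rows make up. A row lasts 1/8 s, in which the tool goes at most 62.5 mm and 10.7 degrees, less where a joint would pass 70% of its speed; a pose out of reach is approached as far as the arm can. A call with a gripper value outside its range is refused whole. "grip" is the finger opening in mm, from 0 to 85.4, set as the call begins (left out, the last holds). The fingers move at their own pace and stop on an object; the grip force is fixed at half the most. Time passes only in rows, so rows that repeat a pose let the fingers close. It gives the time, the measured TCP pose, the force, the opening and the grip force at its end, in the units of the state.
- ctrl.get_obs(): the state, without advancing time (a new reading comes with each control period).
- ctrl.camera(name): name is "scene" or "top" or "wrist"; returns a dict with "pixels" (384x512x3 uint8, red, green, blue), "fx", "fy", "cx", "cy" (pixels), "origin" and "attitude" of the camera in the world. Camera axes: x right, y down, z forward; pixel columns grow to the right and rows downward; lengths in m; the calibration is good to about 2 mm. A picture is of the moment at which its call begins. There is no depth.
- ctrl.hand_in(): hands the job in; it is judged then, once.
The state is a dict: "time_s": time; "q": joint angles; "dq": joint speeds; "joint_efforts": joint torques, N m; "eef_pos": TCP position; "eef_rot": TCP orientation; "wrist_force": force on the tool from outside, world axes, zero at the start; "torque": the same for the moment, N m; "opening": opening from 0.0 (shut) to 1.0 (fully open); "grasp_force": force on a finger pad.
Only numpy, scipy, OpenCV 4.12 (cv2) and the standard library are available. Lean on these libraries where they do the work, as an engineer would, in place of code of your own. Each camera call takes 0.05 s, during which the arm holds its last target. There are 200 camera calls.

## Working session

There is one attempt and no reset: what is moved stays moved. The work goes in short steps, Python scripts to look and compute and a tool call to move; the robot and the scene stay as the last step left them, time stands still between calls to the robot, and variables do not carry over. Pictures are saved under pics/ and viewed, at most 12 in all, crops included, and the job is handed in when it is done.

Besides the shell and the picture viewer there is one more tool, called after "Call:" in YAML: its name, and indented under it one key for each argument. move_arm: Moves the arm, as the interface text tells. Its arguments: {"type":"object","properties":{"plan":{"type":"array"},"grip":{"type":"number"}},"required":["plan"]}

```bash
mkdir -p pics; cat > h.py <<'E'
from bench import ctrl
import numpy as np, cv2, pickle, sys
from scipy.spatial.transform import Rotation as R
def rot(q): q=np.array(q,float); return R.from_matrix(q) if q.shape==(3,3) else R.from_quat(q[[1,2,3,0]])
def snap(n,f):
    c=ctrl.camera(n); pickle.dump(c,open(f'pics/{f}.pkl','wb')); cv2.imwrite(f'pics/{f}.png',cv2.cvtColor(c['pixels'],cv2.COLOR_RGB2BGR)); return c
def load(f): return pickle.load(open(f'pics/{f}.pkl','rb'))
def ray(c,u,v):
    d=rot(c['attitude']).apply([(u-c['cx'])/c['fx'],(v-c['cy'])/c['fy'],1]); return np.array(c['origin']),d
def onz(c,u,v,z):
    o,d=ray(c,u,v); return o+d*(z-o[2])/d[2]
def proj(c,p):
    x=rot(c['attitude']).inv().apply(np.array(p)-c['origin']); return c['fx']*x[0]/x[2]+c['cx'],c['fy']*x[1]/x[2]+c['cy']
E
python3 - <<'E'
from h import *
for n in('scene','top','wrist'):
    c=snap(n,n+'0'); print(n,c['fx'],c['cx'],c['cy'],c['origin'],c['attitude'])
o=ctrl.get_obs(); print(o)
a=cv2.imread('pics/scene0.png');b=cv2.imread('pics/top0.png')
E
```

```text
scene 368.0716704644687 254.86489579367716 185.18580565920212 [ 0.76722242 -0.49636204  0.58515842] [-0.41121638  0.88175779  0.20815705 -0.100374  ]
top 381.60107117540355 254.82909104789127 194.1620939683246 [ 0.28741934 -0.00686409  1.09390026] [-0.07902578  0.75329712 -0.64895019  0.0718473 ]
wrist 267.45057596824125 257.325503385578 199.0566241173746 [0.11854774 0.567975   0.37270539] [0.13201397 0.8076523  0.56728764 0.09195003]
{'time_s': 0.15, 'q': array([ 1.01768257e+00,  1.81391585e-01,  1.60774994e+00,  3.06678906e-06,
        1.35381272e+00, -2.06304070e-01]), 'dq': array([-8.13762398e-04, -1.16147679e-03, -3.15091638e-03,  1.38036401e-03,
       -1.38369060e-03, -6.35221170e-05]), 'joint_efforts': array([ 1.57098333e-03, -4.45262718e+01, -3.51691711e+01, -1.22724159e-04,
        5.71128257e-03, -2.23535920e-05]), 'eef_pos': array([0.19520441, 0.54041079, 0.23059291]), 'eef_rot': array([-2.53727509e-04,  1.72537410e-01,  9.85002730e-01, -6.31749232e-04]), 'wrist_force': array([-0.12051132,  0.50783243, -0.11956857]), 'torque': array([-0.01059195,  0.01513554, -0.01433024]), 'grasp_force': 0.0, 'opening': 0.9966649354496326}
```

View pics/top0.png

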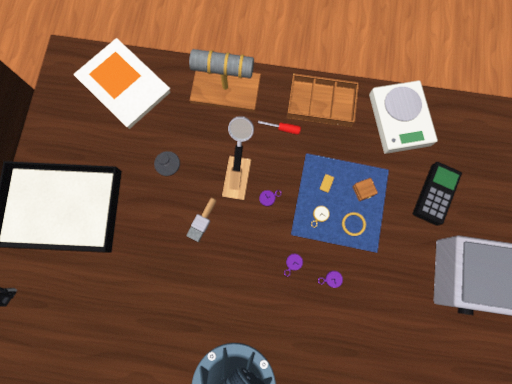

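View pics/scene0.png

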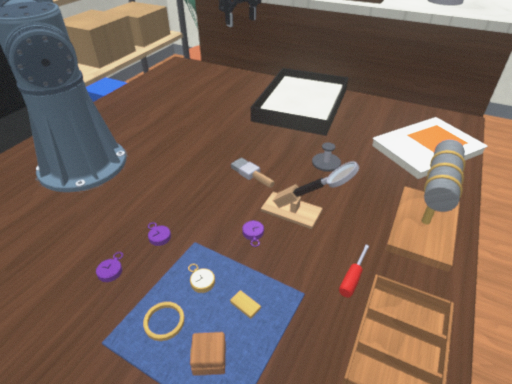

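The top picture shows the watch at (321,214), bow at (314,224), stand at (167,163), and the holder at (237,180) with the lens at (241,130). Bangle (354,224), bar (327,184) and box (366,189) lie on the board. The next step is enlarged crops.

```bash
python3 - <<'E'
import cv2,numpy as np
a=cv2.imread('pics/top0.png');b=cv2.imread('pics/scene0.png')
def cr(i,x,y,w,h,s): return cv2.resize(i[y:y+h,x:x+w],None,fx=s,fy=s,interpolation=cv2.INTER_CUBIC)
cv2.imwrite('pics/m1.png',np.vstack([np.hstack([cr(a,145,110,130,100,3),cr(a,290,150,130,100,3)]),np.hstack([cr(b,255,135,130,100,3),cr(b,130,240,130,100,3)])]))
E
```

```text
(no output)
```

View pics/m1.png

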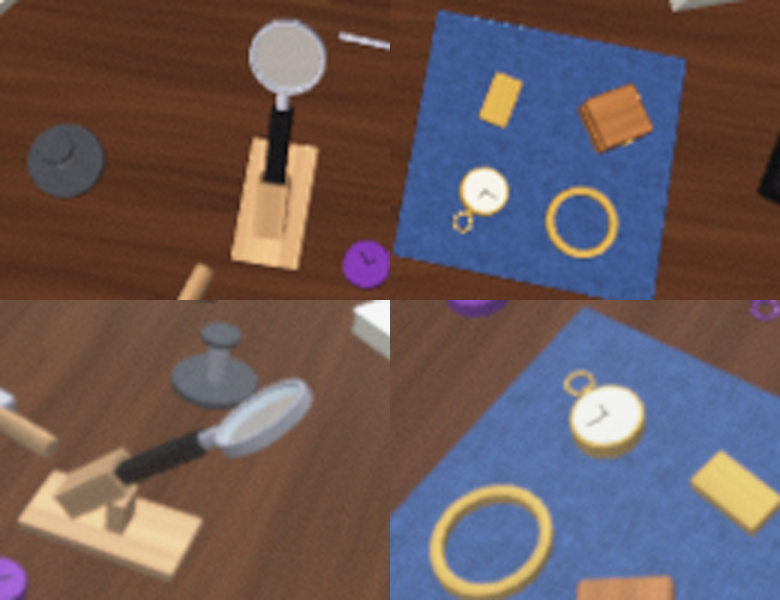

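```bash
cat >> h.py <<'E'
def tri(prs):
    A=np.zeros((3,3));b=np.zeros(3);L=[]
    for c,u,v in prs:
        o,d=ray(c,u,v);d/=np.linalg.norm(d);P=np.eye(3)-np.outer(d,d);A+=P;b+=P@o;L.append((o,P))
    x=np.linalg.solve(A,b); return x.round(4),[round(float(np.linalg.norm(P@(x-o))),4) for o,P in L]
E
python3 - <<'E'
from h import *
t=load('top0');s=load('scene0')
print('watch',onz(t,321.7,213.7,.02),onz(s,202.3,278.7,.02))
print('bow',onz(t,314,224,.013),onz(s,193,268,.013))
print('stand foot',onz(t,167,163.3,.006),'top',onz(t,164.3,160,.055),onz(s,328.7,146.7,.055))
print('lens',tri([(t,241,129),(s,343,174)]))
cs=[onz(t,145+x/3,110+y/3,.01) for x,y in((254,139),(318,147),(298,269),(232,261))]
print('base',np.array(cs)); 
c=np.array(cs);f=(c[0]+c[1]-c[2]-c[3])[:2]; l=(c[0]+c[3]-c[1]-c[2])[:2]
print(np.arctan2(f[1],f[0]),np.arctan2(-l[0],l[1]),np.hypot(*f)/2,np.hypot(*l)/2,c.mean(0))
yaw=np.arctan2(f[1],f[0]);x=np.array([np.cos(yaw),np.sin(yaw)]);o=c.mean(0)[:2]-x*.0055
m=np.r_[o+x*.014,.061];d=np.r_[x,1]/2**.5
for k in(0,.037,.121):
    p=m+d*k;print(k,p,proj(t,p),proj(s,p))
print('bangle',onz(t,354,224,.016),'bar',onz(t,327,183.5,.015),'box',onz(t,366,188,.045))
E
```

```text
watch [ 0.49105175 -0.17544361  0.02      ] [ 0.49436016 -0.17643828  0.02      ]
bow [ 0.45953978 -0.1580851   0.013     ] [ 0.46165956 -0.15976721  0.013     ]
stand foot [0.57604059 0.29325152 0.006     ] top [0.57147552 0.28920726 0.055     ] [0.57990924 0.28926288 0.055     ]
lens (array([0.6638, 0.0813, 0.1414]), [0.0014, 0.0014])
base [[0.62384694 0.11260065 0.01      ]
 [0.62512091 0.04872569 0.01      ]
 [0.50059264 0.04942876 0.01      ]
 [0.49891274 0.1137336  0.01      ]]
-0.00735980058156452 0.02304060402859278 0.1247346144983097 0.06410691161412609 [0.56211831 0.08112218 0.01      ]
0 [0.57061808 0.08105962 0.061     ] (np.float64(236.63383756833517), np.float64(170.24560641992593)) (np.float64(294.9572420366251), np.float64(191.62000184842242))
0.037 [0.59678032 0.08086707 0.08716295] (np.float64(237.80961901406525), np.float64(158.60590847986003)) (np.float64(307.31456681359157), np.float64(185.88194819412124))
0.121 [0.65617568 0.08042992 0.14655992] (np.float64(240.65304082728431), np.float64(130.45733448912654)) (np.float64(338.71235139938074), np.float64(171.3025650484049))
bangle [ 0.47594872 -0.27037278  0.016     ] bar [ 0.5828835  -0.18166958  0.015     ] box [ 0.57805846 -0.28738919  0.045     ]
```

Call:
move_arm:
  plan: [5.95, -14.33, -1.5, 0, 0, -0.14, 5.95, -14.33, -1.5, 0, 0, -0.14, 5.95, -14.33, -1.5, 0, 0, -0.14, 5.95, -14.33, -1.5, 0, 0, -0.14, 5.95, -14.33, -1.5, 0, 0, -0.14, 5.95, -14.33, -1.5, 0, 0, -0.14, 5.95, -14.33, -1.5, 0, 0, -0.14, 5.95, -14.33, -1.5, 0, 0, -0.14, 5.95, -14.33, -1.5, 0, 0, -0.14, 5.95, -14.33, -1.5, 0, 0, -0.14]
  grip: 66

```text
time_s: 1.4
eef_pos: [0.4344, -0.0359, 0.1711]
eef_rot: [0.0, 0.241, 0.97, 0.0]
wrist_force: [0.5, -0.0, 0.9]
opening: 0.773
grasp_force: 0.0
```

Call:
move_arm:
  plan: [1.1, -2.6, -0.3, 0, 0, 0, 1.1, -2.6, -0.3, 0, 0, 0, 1.1, -2.6, -0.3, 0, 0, 0, 1.1, -2.6, -0.3, 0, 0, 0, 1.1, -2.6, -0.3, 0, 0, 0]

```text
time_s: 2.02
eef_pos: [0.4884, -0.1621, 0.156]
eef_rot: [-0.001, 0.24, 0.971, 0.0]
wrist_force: [-0.8, 0.1, -0.1]
opening: 0.775
grasp_force: 0.0
```

```bash
python3 - <<'E'
from h import *
c=snap('wrist','w1');o=ctrl.get_obs();print(o['eef_pos'],o['eef_rot'])
t=load('top0')
print('proj watch',proj(c,(.4925,-.176,.02)),'bow',proj(c,(.4605,-.159,.013)),'tcp',proj(c,o['eef_pos']))
cv2.imwrite('pics/w1b.png',cv2.resize(cv2.imread('pics/w1.png'),(800,600),interpolation=cv2.INTER_CUBIC))
E
```

```text
[ 0.48852336 -0.16199693  0.15619087] [-2.41822671e-04  2.40181265e-01  9.70727999e-01  2.29256276e-04]
proj watch (np.float64(247.9149987700963), np.float64(197.77149919627087)) bow (np.float64(247.8589552097158), np.float64(163.7808067716391)) tcp (np.float64(257.84767162509763), np.float64(252.68955656818923))
```

View pics/w1b.png

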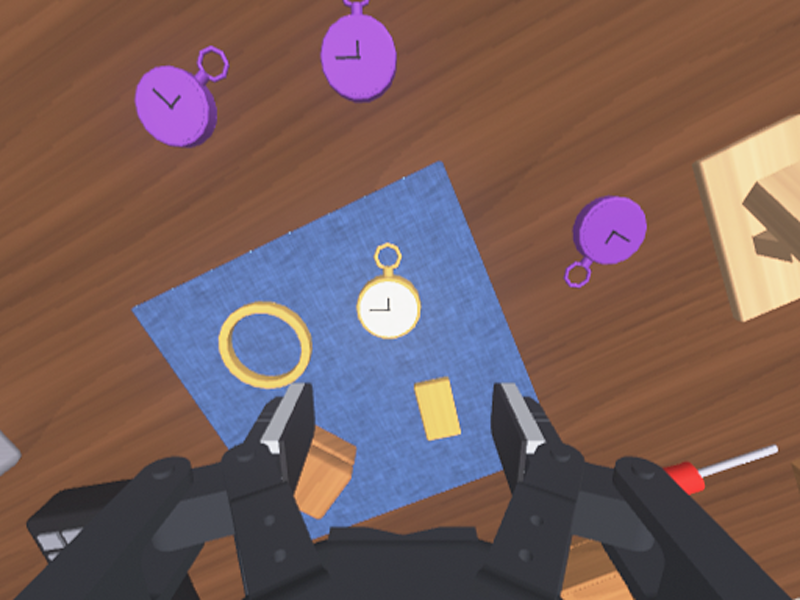

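The wrist picture shows the watch at (389,307)/1.5625 with the bow straight above at (388,257), within about 1 px of the prediction. The fingers clear the bangle and bar.

Call:
move_arm:
  plan: [0.07, -0.26, -0.6, 0, 0, 0, 0.07, -0.26, -1.4, 0, 0, 0, 0.07, -0.26, -2.0, 0, 0, 0, 0.07, -0.26, -2.4, 0, 0, 0, 0.07, -0.26, -2.7, 0, 0, 0, 0.07, -0.26, -2.85, 0, 0, 0, 0.07, -0.26, -2.95, 0, 0, 0, 0.07, -0.26, -2.95, 0, 0, 0, 0.07, -0.26, -2.95, 0, 0, 0]

```text
time_s: 3.2
eef_pos: [0.4929, -0.177, 0.0092]
eef_rot: [0.001, 0.241, 0.971, -0.0]
wrist_force: [-0.3, 0.2, -0.6]
opening: 0.77
grasp_force: 0.0
```

Call:
move_arm:
  plan: [0, 0, 0, 0, 0, 0, 0, 0, 0, 0, 0, 0, 0, 0, 0, 0, 0, 0, 0, 0, 0, 0, 0, 0, 0, 0, 0, 0, 0, 0, 0, 0, 0, 0, 0, 0]
  grip: 30

```text
time_s: 3.95
eef_pos: [0.4929, -0.1771, 0.0096]
eef_rot: [0.0, 0.241, 0.971, -0.0]
wrist_force: [-1.5, 0.3, 7.1]
opening: 0.509
grasp_force: 59.8
```

Call:
move_arm:
  plan: [0, 0, 0.1, 0, 0, 0, 0, 0, 0.2, 0, 0, 0, 0, 0, 0.4, 0, 0, 0, 0, 0, 0.7, 0, 0, 0, 0, 0, 1.0, 0, 0, 0, 0, 0, 1.0, 0, 0, 0]

```text
time_s: 4.7
eef_pos: [0.4938, -0.1776, 0.0607]
eef_rot: [0.002, 0.241, 0.971, -0.001]
wrist_force: [0.1, 0.4, -0.6]
opening: 0.504
grasp_force: 60.9
```

```bash
python3 - <<'E'
from h import *
c=snap('wrist','w2');s=snap('scene','s2')
o=ctrl.get_obs();print(o['eef_pos'],o['wrist_force'],o['opening'],o['grasp_force'])
print('tcp',proj(c,o['eef_pos']),proj(s,o['eef_pos']))
u,v=map(int,proj(s,o['eef_pos']))
a=cv2.resize(c['pixels'][170:320,160:360],(800,600))[:, :, ::-1];b=cv2.resize(s['pixels'][v-60:v+60,u-80:u+80],(800,600),interpolation=cv2.INTER_CUBIC)[:,:,::-1]
cv2.imwrite('pics/w2b.png',cv2.resize(np.hstack([a,b]),(800,300),interpolation=cv2.INTER_AREA))
E
```

```text
[ 0.49259235 -0.17682325  0.05896023] [ 0.36732745  0.48499436 -0.91666506] 0.5060159089991211 60.941784381866455
tcp (np.float64(257.6957944230445), np.float64(248.92481686530633)) (np.float64(199.1942295199143), np.float64(265.19957219169225))
```

View pics/w2b.png

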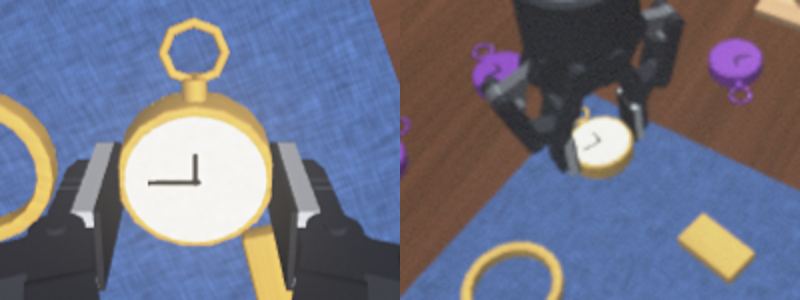

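The watch is held level between the pads, with its dial centre at wrist pixel about (258,260.5). Next it is carried high over the holder to a viewing spot near the stand.

Call:
move_arm:
  plan: [0, 0, 0.8, 0, 0, 0, 0, 0, 1.8, 0, 0, 0, 0, 0, 2.8, 0, 0, 0, 0, 0.5, 3.8, 0, 0, 0, 0.2, 1.5, 4.0, 0, 0, 0, 0.4, 2.6, 4.0, 0, 0, 0, 0.6, 3.7, 4.0, 0, 0, 0, 0.8, 4.8, 4.0, 0, 0, 0, 1.2, 5.9, 4.0, 0, 0, 0, 1.6, 6.9, 4.0, 0, 0, 0]

```text
time_s: 6.05
eef_pos: [0.5724, 0.1703, 0.2579]
eef_rot: [-0.001, 0.241, 0.971, -0.0]
wrist_force: [0.9, -0.7, -0.2]
opening: 0.506
grasp_force: 61.2
```

Call:
move_arm:
  plan: [0.4, 0.8, 0, 0, 0, 0, 0.7, 1.3, -0.3, 0, 0, 0, 1.0, 1.7, -0.8, 0, 0, 0, 1.0, 1.7, -1.2, 0, 0, 0, 1.0, 1.7, -1.2, 0, 0, 0, 1.0, 1.7, -1.2, 0, 0, 0]

```text
time_s: 6.8
eef_pos: [0.6226, 0.2525, 0.1993]
eef_rot: [0.0, 0.241, 0.97, 0.0]
wrist_force: [0.1, 0.1, 0.3]
opening: 0.506
grasp_force: 61.3
```

```bash
python3 - <<'E'
from h import *
c=snap('wrist','w3')
o=ctrl.get_obs();print(o['eef_pos'],o['eef_rot'],o['wrist_force'],o['opening'],o['grasp_force'])
print('stand top pred',proj(c,(.576,.2895,.055)))
w=load('w2');print('watch dial',onz(w,258,260.5,.059+.0106), 'dial now pred',proj(c,o['eef_pos']+[0,0,.0106]))
cv2.imwrite('pics/w3b.png',cv2.resize(cv2.imread('pics/w3.png'),(800,600),interpolation=cv2.INTER_CUBIC))
E
```

```text
[0.62293867 0.25257837 0.20001761] [8.02805153e-04 2.41408905e-01 9.70423100e-01 3.19579599e-04] [ 0.04911729  0.21160374 -0.43884552] 0.506932815553658 61.28698110580444
stand top pred (np.float64(267.8853584683454), np.float64(132.56128221296507))
watch dial [ 0.49395471 -0.17736131  0.0696    ] dial now pred (np.float64(258.07198248313125), np.float64(262.9823891335813))
```

View pics/w3b.png

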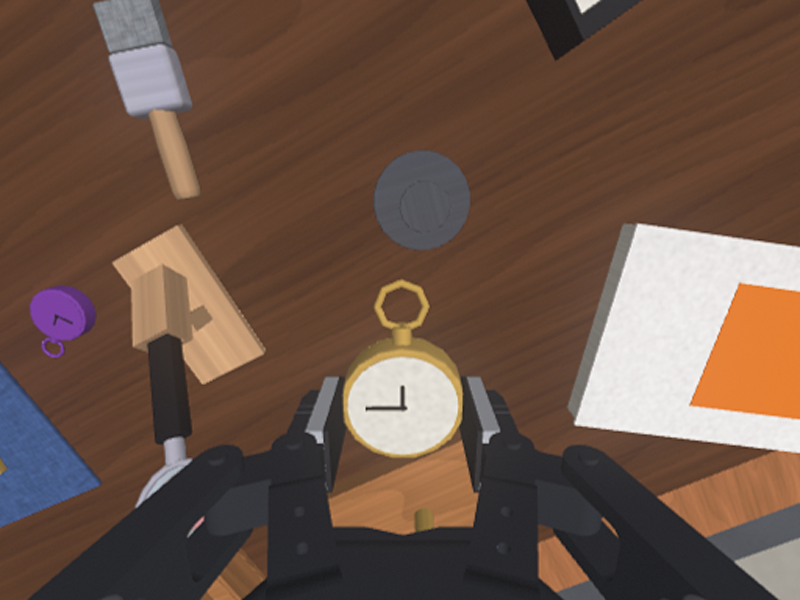

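The stand top is at (426,206)/1.5625 and its foot at (422,200)/1.5625, directly above the bow, and the watch is still level.

```bash
python3 - <<'E'
from h import *
c=load('w3');s=load('scene0');t=load('top0')
print(onz(c,272.6,131.8,.055),onz(c,270.1,128,.008),tri([(c,272.6,131.8),(s,328.7,146.7)]),tri([(c,272.6,131.8),(s,328.7,146.7),(t,164.3,160)]))
E
```

```text
[0.57761304 0.29419446 0.055     ] [0.57667446 0.2941577  0.008     ] (array([0.5783, 0.2944, 0.0515]), [0.0004, 0.0004]) (array([0.5767, 0.2934, 0.0498]), [0.0017, 0.0028, 0.0043])
```

Call:
move_arm:
  plan: [-0.5, 0.45, -0.2, 0, 0, 0, -0.94, 0.83, -0.7, 0, 0, 0, -0.94, 0.83, -1.4, 0, 0, 0, -0.94, 0.83, -2.0, 0, 0, 0, -0.94, 0.83, -2.4, 0, 0, 0, -0.94, 0.83, -2.6, 0, 0, 0, -0.94, 0.83, -2.7, 0, 0, 0, -0.94, 0.83, -2.75, 0, 0, 0, -0.94, 0.83, -2.79, 0, 0, 0, -0.94, 0.83, -2.79, 0, 0, 0]

```text
time_s: 8.1
eef_pos: [0.5757, 0.2948, 0.0595]
eef_rot: [0.0, 0.241, 0.971, 0.0]
wrist_force: [-0.1, -0.3, -0.6]
opening: 0.51
grasp_force: 61.3
```

```bash
python3 - <<'E'
from h import *
o=ctrl.get_obs();print(o['eef_pos'],o['wrist_force'],o['opening'],o['grasp_force'])
c=snap('wrist','w4');s=snap('scene','s4');p=o['eef_pos'];print(proj(s,p))
u,v=map(int,proj(s,p))
a=cv2.resize(c['pixels'][150:300,160:360],(400,300))[:, :, ::-1];b=cv2.resize(s['pixels'][v-30:v+45,u-50:u+50],(400,300),interpolation=cv2.INTER_CUBIC)[:,:,::-1]
cv2.imwrite('pics/w4b.png',np.hstack([a,b]))
E
```

```text
[0.57567668 0.29483254 0.05947683] [-0.06810605 -0.29587439 -0.56514447] 0.5099849232933183 61.28600835800171
(np.float64(328.00448219109956), np.float64(143.74299122339343))
```

View pics/w4b.png

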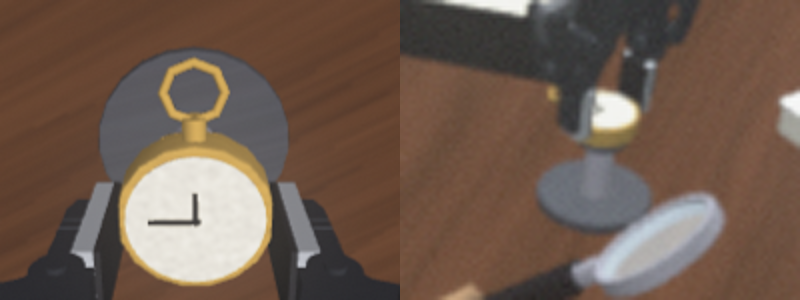

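The watch sits over the stand, symmetric about the foot, with the stand top hidden beneath it. Lowering in small steps until contact shows.

Call:
move_arm:
  plan: [0, 0, -0.01, 0, 0, 0, 0, 0, -0.02, 0, 0, 0, 0, 0, -0.03, 0, 0, 0, 0, 0, -0.03, 0, 0, 0]

```text
time_s: 8.7
eef_pos: [0.5757, 0.2948, 0.0587]
eef_rot: [0.0, 0.241, 0.971, 0.0]
wrist_force: [-3.0, -0.5, 6.3]
opening: 0.508
grasp_force: 61.8
```

Call:
move_arm:
  plan: [0, 0, 0, 0, 0, 0, 0, 0, 0, 0, 0, 0, 0, 0, 0, 0, 0, 0, 0, 0, 0, 0, 0, 0]
  grip: 64

```text
time_s: 9.2
eef_pos: [0.5754, 0.2947, 0.0575]
eef_rot: [-0.0, 0.241, 0.971, -0.0]
wrist_force: [0.4, -0.2, 0.4]
opening: 0.749
grasp_force: 0.0
```

Call:
move_arm:
  plan: [0, 0, 0.2, 0, 0, 0, 0, 0, 0.7, 0, 0, 0, 0, 0, 1.4, 0, 0, 0, 0, 0, 2.2, 0, 0, 0, 0, 0, 2.8, 0, 0, 0, 0, 0, 2.8, 0, 0, 0]

```text
time_s: 9.95
eef_pos: [0.5775, 0.2954, 0.202]
eef_rot: [0.003, 0.241, 0.971, 0.002]
wrist_force: [-0.2, -0.2, 0.0]
opening: 0.749
grasp_force: 0.0
```

```bash
python3 - <<'E'
from h import *
o=ctrl.get_obs();print(o['eef_pos'],o['eef_rot'],o['q'])
c=snap('wrist','w5');s=snap('scene','s5')
print('stand',proj(c,(.5773,.294,.069)),proj(s,(.5773,.294,.069)))
u,v=map(int,proj(s,(.5773,.294,.069)));x,y=map(int,proj(c,(.5773,.294,.069)));print(u,v,x,y)
a=cv2.resize(c['pixels'][y-75:y+75,x-100:x+100],(400,300))[:, :, ::-1];b=cv2.resize(s['pixels'][v-30:v+45,u-50:u+50],(400,300),interpolation=cv2.INTER_CUBIC)[:,:,::-1]
cv2.imwrite('pics/w5b.png',np.hstack([a,b]))
# mag approach: tool z=(1,0,-1)/r2 , y nearest
Rc=rot(o['eef_rot']);th=np.radians(44)
for sg in(1,-1):
    z=np.array([np.sin(th),0,-np.cos(th)]);yy=np.array([0,sg,0]);M=np.c_[np.cross(yy,z),yy,z]
    print(sg,(R.from_matrix(M)*Rc.inv()).as_rotvec())
E
```

```text
[0.57748224 0.29542305 0.20195041] [0.00308172 0.24094289 0.97053269 0.00182414] [ 2.90239850e-01  3.61377725e-01  1.44339270e+00  6.48478169e-06
  1.32965995e+00 -7.93880332e-01]
stand (np.float64(255.5431079104134), np.float64(189.34061915520613)) (np.float64(328.97027198589615), np.float64(140.9243173386696))
328 140 255 189
1 [-0.1902188  -0.74620839  0.46073447]
-1 [ 1.01124994 -0.244426   -2.48022801]
```

View pics/w5b.png

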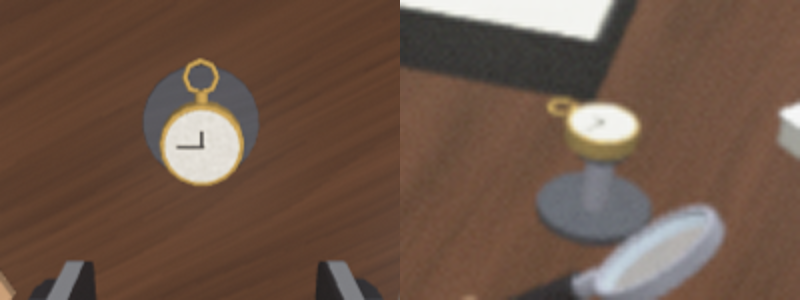

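The watch lies flat and centred on the stand, bow over the foot. Now to the approach pose for the magnifier.

Call:
move_arm:
  plan: [-0.4, -0.8, 0, -0.03, -0.1, 0.07, -0.6, -1.8, 0, -0.06, -0.25, 0.15, -0.93, -2.8, 0, -0.1, -0.4, 0.24, -0.93, -3.7, -0.2, -0.13, -0.52, 0.32, -0.93, -4.29, -0.5, -0.17, -0.65, 0.4, -0.93, -4.29, -0.86, -0.19, -0.74, 0.46, -0.93, -4.29, -0.86, -0.19, -0.74, 0.46, -0.93, -4.29, -0.86, -0.19, -0.74, 0.46, -0.93, -4.29, -0.86, -0.19, -0.74, 0.46]
  grip: 50

```text
time_s: 11.18
eef_pos: [0.529, 0.0804, 0.1545]
eef_rot: [0.369, 0.002, 0.929, -0.003]
wrist_force: [-1.4, 0.6, -0.5]
opening: 0.59
grasp_force: 0.0
```

```bash
python3 - <<'E'
from h import *
o=ctrl.get_obs();print(o['eef_pos'],o['eef_rot'],o['q']);print(rot(o['eef_rot']).as_matrix().round(3))
c=snap('wrist','w6')
for p in((.573,.081,.060),(.600,.081,.085),(.6638,.0813,.1414)): print(proj(c,p))
cv2.imwrite('pics/w6b.png',cv2.resize(cv2.imread('pics/w6.png'),(800,600),interpolation=cv2.INTER_CUBIC))
E
```

```text
[0.52903133 0.08036045 0.15448878] [ 0.36909881  0.00154787  0.92938453 -0.00284027] [-0.11612537 -0.18618404  2.34761252  0.31500492  0.23822601 -1.96130117]
[[-0.728  0.005  0.686]
 [ 0.001  1.    -0.006]
 [-0.686 -0.004 -0.728]]
(np.float64(258.9613114684321), np.float64(166.14507853412937))
(np.float64(258.9172176812234), np.float64(204.00466156399668))
(np.float64(259.1110729130474), np.float64(278.19128292057803))
```

View pics/w6b.png

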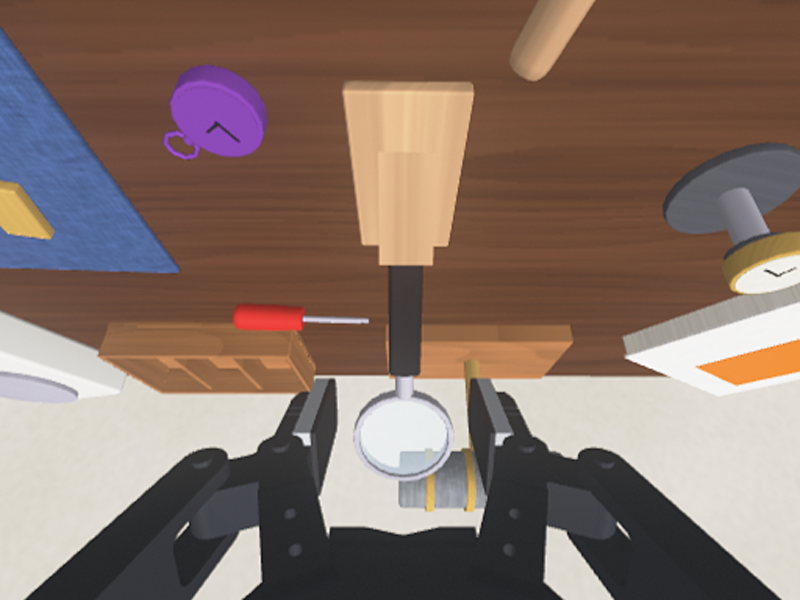

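Handle axis at x=405 (of 800), mouth at (405,265), lens at (404,434): all match the prediction within about 1 px. Moving in along the tool axis.

Call:
move_arm:
  plan: [0.3, 0, -0.3, 0, 0, 0, 0.7, 0, -0.7, 0, 0, 0, 1.1, 0.01, -1.1, 0, 0, 0, 1.4, 0.01, -1.4, 0, 0, 0, 1.6, 0.01, -1.6, 0, 0, 0, 1.68, 0.01, -1.67, 0, 0, 0, 1.68, 0.01, -1.67, 0, 0, 0, 1.68, 0.01, -1.67, 0, 0, 0]

```text
time_s: 12.22
eef_pos: [0.6136, 0.0814, 0.0745]
eef_rot: [0.367, 0.0, 0.93, -0.003]
wrist_force: [0.2, -0.6, 0.5]
opening: 0.589
grasp_force: 0.0
```

```bash
python3 - <<'E'
from h import *
o=ctrl.get_obs();print(o['eef_pos'],o['eef_rot'],o['q'],o['wrist_force'])
E
```

```text
[0.61364465 0.0814189  0.07445422] [ 3.66991157e-01  1.58912274e-04  9.30218221e-01 -3.39504448e-03] [-0.08763149  0.22279959  2.16391231  1.48064472  0.0535899  -3.11758749] [ 0.17727791 -0.5924719   0.47160718]
```

The wrist is near its singularity (q5≈0, q6 near its limit), so the tool is turned steeper before gripping.

Call:
move_arm:
  plan: [-0.02, 0, 0, 0, 0.06, 0, -0.04, 0, -0.02, 0, 0.12, 0, -0.06, 0, -0.04, 0, 0.18, 0, -0.08, 0, -0.07, 0, 0.25, 0, -0.08, 0, -0.07, 0, 0.25, 0, -0.08, 0, -0.07, 0, 0.25, 0, -0.08, 0, -0.07, 0, 0.25, 0]

```text
time_s: 13.1
eef_pos: [0.6094, 0.0817, 0.0707]
eef_rot: [0.248, 0.001, 0.969, -0.003]
wrist_force: [-0.6, -0.1, -0.3]
opening: 0.589
grasp_force: 0.0
```

```bash
python3 - <<'E'
from h import *
o=ctrl.get_obs();print(o['eef_pos'],o['q'],o['wrist_force']);M=rot(o['eef_rot']).as_matrix();print(M.round(3),o['eef_pos']-.019*M[:,2])
E
```

```text
[0.60935921 0.08171352 0.07073369] [-0.07602798  0.23331266  2.01599405  0.08183569  0.39208891 -1.71338609] [-0.62260112 -0.14302818 -0.34267773]
[[-0.877  0.002  0.481]
 [-0.     1.    -0.005]
 [-0.481 -0.005 -0.876]] [0.60021288 0.08181504 0.08738705]
```

Configuration is healthy again. Gripping.

Call:
move_arm:
  plan: [0, 0, 0, 0, 0, 0, 0, 0, 0, 0, 0, 0, 0, 0, 0, 0, 0, 0, 0, 0, 0, 0, 0, 0, 0, 0, 0, 0, 0, 0, 0, 0, 0, 0, 0, 0]
  grip: 5

```text
time_s: 13.85
eef_pos: [0.6089, 0.0814, 0.0701]
eef_rot: [0.247, 0.001, 0.969, -0.003]
wrist_force: [-5.1, 2.6, 2.5]
opening: 0.219
grasp_force: 60.2
```

Call:
move_arm:
  plan: [0.08, 0, 0.08, 0, 0, 0, 0.2, 0, 0.2, 0, 0, 0, 0.33, 0, 0.33, 0, 0, 0, 0.46, 0, 0.46, 0, 0, 0, 0.6, 0, 0.6, 0, 0, 0, 0.75, 0, 0.75, 0, 0, 0, 0.9, 0, 0.9, 0, 0, 0, 1.05, 0, 1.05, 0, 0, 0, 1.2, 0, 1.2, 0, 0, 0, 1.2, 0, 1.2, 0, 0, 0]

```text
time_s: 15.1
eef_pos: [0.6708, 0.081, 0.1319]
eef_rot: [0.249, 0.001, 0.969, -0.003]
wrist_force: [-0.2, -0.0, -1.2]
opening: 0.223
grasp_force: 59.6
```

Call:
move_arm:
  plan: [0, 0, 0.5, 0, 0, 0, 0, 0, 1.2, 0, 0, 0, 0, 0, 1.6, 0, 0, 0, 0, 0, 1.6, 0, 0, 0, 0, 0, 1.6, 0, 0, 0]

```text
time_s: 15.72
eef_pos: [0.6686, 0.0811, 0.209]
eef_rot: [0.247, 0.001, 0.969, -0.003]
wrist_force: [-0.4, -0.3, -2.0]
opening: 0.221
grasp_force: 59.6
```

```bash
python3 - <<'E'
from h import *
o=ctrl.get_obs();p=o['eef_pos'];print(p,o['q'],o['wrist_force'],o['opening'],o['grasp_force']);M=rot(o['eef_rot']).as_matrix();print(M[:,2].round(3))
s=snap('scene','s7');t=snap('top','t7');g=p-.019*M[:,2];d=np.array([np.cos(.75),0,np.sin(.75)])
im=[]
for c in(s,t):
    print([np.round(proj(c,g+k*d),1) for k in(-.092,0,.084)])
    u,v=map(int,proj(c,g+.03*d));u0,v0=u-50,max(v-50,0);print('crop',u0,v0)
    im.append(cv2.resize(c['pixels'][v0:v0+100,u0:u0+100],(400,400),interpolation=cv2.INTER_CUBIC)[:,:,::-1])
cv2.imwrite('pics/m7.png',np.hstack(im))
E
```

```text
[0.66864724 0.08114052 0.20898328] [-0.0672481   0.12947714  1.79611597  0.03855847  0.7181093  -1.65792346] [-0.37332342 -0.25072251 -1.96011095] 0.22050182429391166 59.55278992652893
[ 0.478 -0.007 -0.878]
[array([308.5, 155.7]), array([346.8, 136.8]), array([388.9, 116.1])]
crop 310 79
[array([236.3, 151.3]), array([239.5, 116.9]), array([242.8,  82.4])]
crop 190 54
```

View pics/m7.png

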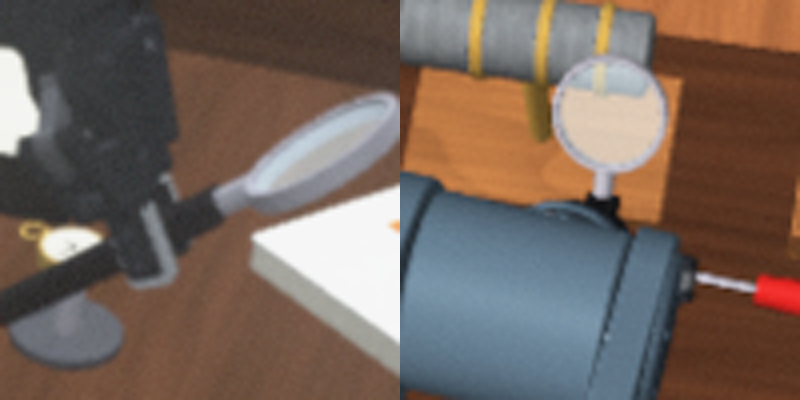

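The magnifier is out of the holder, held firmly, its lens at scene pixel (390,116) as predicted, and the watch is still on the stand. Levelling and carrying it high.

Call:
move_arm:
  plan: [-0.2, 0, 0.3, 0, 0.1, 0, -0.5, 0, 0.6, 0, 0.25, 0, -0.9, 0.3, 0.8, 0, 0.4, 0, -1.4, 0.9, 0.8, 0, 0.55, 0, -2.0, 1.6, 0.8, 0, 0.68, 0, -2.6, 2.4, 0.8, 0, 0.75, 0, -3.1, 3.2, 0.8, 0, 0.75, 0, -3.45, 3.9, 0.6, 0, 0.75, 0, -3.6, 4.27, 0.2, 0, 0.75, 0, -3.6, 4.27, 0, 0, 0.75, 0]

```text
time_s: 17.08
eef_pos: [0.4883, 0.2949, 0.208]
eef_rot: [-0.126, -0.001, 0.992, -0.004]
wrist_force: [0.1, -0.4, -0.2]
opening: 0.221
grasp_force: 59.6
```

Call:
move_arm:
  plan: [0, 0, -0.2, 0, 0, 0, 0, 0, -0.5, 0, 0, 0, 0, 0, -0.8, 0, 0, 0, 0, 0, -1.1, 0, 0, 0, 0, 0, -1.3, 0, 0, 0, 0, 0, -1.45, 0, 0, 0, 0, 0, -1.5, 0, 0, 0, 0, 0, -1.5, 0, 0, 0, 0, 0, -1.5, 0, 0, 0]

```text
time_s: 18.2
eef_pos: [0.49, 0.2947, 0.1362]
eef_rot: [-0.124, -0.0, 0.992, -0.003]
wrist_force: [0.5, 0.4, -0.7]
opening: 0.221
grasp_force: 59.6
```

```bash
python3 - <<'E'
from h import *
o=ctrl.get_obs();p=o['eef_pos'];print(p,o['dq'].round(3),o['wrist_force'],o['opening'],o['grasp_force']);M=rot(o['eef_rot']).as_matrix();print(M[:,2].round(3))
s=snap('scene','s8');t=snap('top','t8');g=p-.019*M[:,2];d=np.array([1,0,0]);l=g+.084*d;print('lens est',l)
im=[]
for c in(s,t):
    print('lens',np.round(proj(c,l),1),'watch',np.round(proj(c,(.5773,.294,.069)),1))
    u,v=map(int,proj(c,l));u0,v0=max(u-60,0),max(v-50,0);print('crop',u0,v0)
    im.append(cv2.resize(c['pixels'][v0:v0+120,u0:u0+100],(400,480),interpolation=cv2.INTER_CUBIC)[:,:,::-1])
cv2.imwrite('pics/m8.png',np.hstack(im))
E
```

```text
[0.48997398 0.29472709 0.13621882] [ 0.001 -0.001  0.001  0.001 -0.001 -0.001] [ 0.45332906  0.42643535 -0.66823559] 0.2209007563594625 59.55638408660889
[-0.245 -0.007 -0.969]
lens est [0.57863423 0.29485429 0.154638  ]
lens [334.  110.7] watch [329.  140.9]
crop 274 60
lens [154.  145.5] watch [161.9 156.3]
crop 93 95
```

View pics/m8.png

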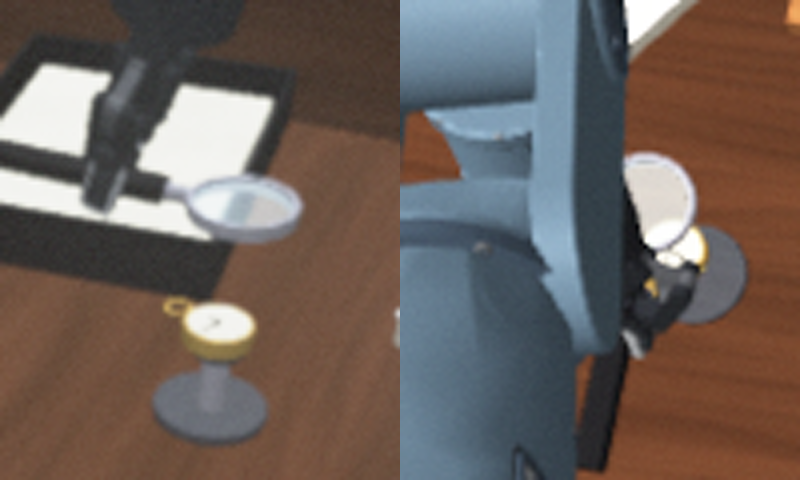

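The scene picture shows the lens level at (335,112), right above the watch at (329,141). The top picture agrees, with the lens at about (153,145). Holding still; handing in.

```bash
python3 -c "
from bench import ctrl
print(ctrl.hand_in())"
```

```text
the job is handed in; nothing more can be done
None
```

The watch rests dial up and centred on the stand, and the magnifier is held still with its lens level about 8 cm above it; the job is handed in, but no verdict came back.

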